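# Screw the hose elbow into the vacuum trap lid and face it to the pump

### The arm

A 6-joint arm with a two-finger parallel gripper is mounted at the origin on the work surface. World frame = base frame: x ahead of the robot, y to its left, z up, the work surface at z = 0. Lengths are in m, angles in rad, forces in N, time in s.
With the tool pointing down it reaches from about 0.25 to 0.725 m from the base axis. Payload 4 kg.
Tool frame: the origin (TCP) lies where the fingers leave the gripper's body, on its centre line; the fingertips stand 73 mm ahead of it and the grasp point (between the pads) lies 54 mm ahead of it (bot.tip_reach is the z of the fingertips in the tool frame, in m); z points along the fingers, x is the direction in which the jaws open and shut, and the axes are right-handed (so a half turn about z gives the same grasp; the last joint's range is limited). The gripper opens to 85 mm and grips with 20 to 120 N. Pads are 22 mm wide; open, the fingers measure 114 mm over their backs; the gripper's body (76 mm by 85 mm) begins 54 mm behind the grasp point. The pads swing forward as they close: fully open they stand 13 mm farther back than shut.
Start: joints at [-1.175, 0.241, 0.005, 1.335, 0, 1.571], TCP at [0.193, -0.461, 0.304] pointing down, gripper open.
Joint ranges: [-2.72, 2.72], [-1.05, 1.87], [-1.09, 1.28], [-1.99, 2.15], [-1.42, 1.44], [-3.14, 3.14]. Speed limits (rad/s): [2.79, 2.79, 3.14, 3.14, 3.14, 3.14].

### API

Orientations are given as a unit quaternion [x, y, z, w].
In Python, from workcell import bot, vision, job_done gives the robot as it stands.
- The arm moves only by the tool drive_tool, never from a script. Its argument "steps" is one flat list of numbers, 7 for each row, row after row: the shift along the tool's x, y, z in m, then the turn, a rotation vector about the tool's x, y, z in degrees, then the closure, from -1 (fully open) to 1 (shut). A call has 1 to 8 rows; each row shifts and turns the commanded pose from where the row before left it, along the tool's axes as they then stand; what a row does not reach is not made up. A row lasts 1/12 s, in which the tool goes at most 41.7 mm and 7.16 degrees, less where a joint would pass 70% of its speed; a pose out of reach is approached as far as the arm can. A call is refused whole if a number of a shift passes 0.0417 or a number of a turn 7.16, either way. A call with a gripper value outside its range is refused whole. The fingers move at their own pace and stop on an object; the grip force is fixed at half the most. Time passes only in rows, so rows that do not move let the fingers close. It gives the time, the measured TCP pose, the force and the opening at its end, in the units of the state.
- bot.get_obs(): the state, without advancing time (a new reading comes with each control period).
- vision.camera(name): name is "scene" or "top" or "wrist"; returns (picture, depth): 400x640x3 uint8, red, green, blue; 400x640 float32, m along the optical axis (not along the pixel's ray), 0 where there is no reading.
- vision.camera_model(name): a dict with "mtx" (3x3 intrinsics, pixels), "rvec" (rotation vector, rad) and "tvec" (3), from world to camera coordinates, as OpenCV has them. Camera axes: x right, y down, z forward; pixel columns grow to the right and rows downward; lengths in m; the calibration is good to about 2 mm. The wrist camera is an equidistant fisheye: a pixel r from the principal point sees the ray r / f radians off the axis. A picture is of the moment at which its call begins: read the wrist's pose just before it. camera_model takes no time and is no camera call; for the wrist camera it gives the pose at the moment of the call.
- job_done(): hands the job in, once; it reports no verdict.
The state is a dict: "clock": time; "joint_pos": joint angles; "joint_vel": joint speeds; "tau": joint torques, N m; "eef_pos": TCP position; "tool_rot": TCP orientation; "ft_force": force on the tool from outside, world axes, zero at the start; "ft_torque": the same for the moment, N m; "grip_width": finger opening in m.
Only numpy, scipy, OpenCV 4.12 (cv2) and the standard library are available. Lean on these libraries where they do the work, as an engineer would, in place of code of your own. Each camera call takes 0.05 s, during which the arm holds its last target.

### The job

Take the brass hose elbow out of the wooden block and screw it clockwise into the threaded socket in the lid of the clamped glass trap jar, feeling for the thread start and never forcing it. Turn it in until it draws tight on its rubber seal, then carry on just until the hose barb points straight at the pump's brass inlet, without going past and backing off. Let go and leave it standing tight on its own, and leave the plug, oil bottle, specimen cup and slide box where they are.

Things in the scene. Friction and masses are not known exactly. Their poses are not given: they have to be found in the camera images.
- elbow_mid (a point): Brass hose elbow, 160 to 260 g: this point on its axis inside the square body (28 x 28 mm, 40 tall), 30 mm above the underside of its flange (44 wide, 5 thick) and 15 mm below the top. x points out along the hose barb, z up. Grip the two flats that face along y, 28 mm apart. It hangs upright by the flange in one of the two holes of the wooden block.
- spigot_end (a point): Centre of the lower end of the elbow's spigot, 58 mm below elbow_mid. The spigot is 24 mm thick; its last 6 mm taper to 17 mm. Two short thread lugs stand out of it on its y sides, 33 mm across, 17 mm above this end and 11 mm below the flange's underside.
- barb_tip (a point): Open end of the elbow's hose barb, 17 mm thick, 58 mm from the elbow's axis, level with elbow_mid.
- port (a point): Nominal centre of the mouth of the socket in the jar's lid, 112 mm above the bench; x sideways, y roughly to the pump (within 10 degrees), z up. Jar and lid are put in by hand, so the real mouth may be 3 mm off along x and 4 mm higher or lower: find it by feel. Bore 35 mm, 26.4 mm free between the thread ridges. An off-centre spigot hangs up with the flange some 18 mm over the seal.
- clamp: Grey bench clamp that holds the jar (base 130 mm square, origin under its centre, axes as port). The thread in the lid is right-handed, 14 mm lead, two starts. Seen from above the lugs pass under its ridges with the barb 135 (+-25) degrees counterclockwise of y; half a turn from there is the other start, which ends with the barb facing away from the pump.
- seal (a joint): How far the sprung black rubber seal ring round the socket's mouth is pressed down (m): 0 free, its top 3 mm above the mouth, at most 0.0045. It yields from about 4 N, 3 N more a mm; rough reading. Entering with the barb 170 to 200 degrees counterclockwise of y, the lugs land with the flange 3 to 6 mm over it. Turning gets tight 10 to 75 degrees before the barb meets the pump.
- inlet (a point): Tip of the brass inlet nozzle (15 mm thick) of the small green and grey vacuum pump, 143 mm above the bench, 12 to 16 cm from the socket's axis.
- block: Light wooden block, 200 x 85 x 45 mm, fixed; holes 38 mm wide at x = -55 and +55 mm from its centre hold the elbow and the plug. Origin: centre of its underside, x along its length.
- plug: Brass blanking plug, round head 30 mm wide and 20 mm tall over a 44 mm flange, in the block's other hole; leave it. Origin: centre of the flange's underside.
- oil_bottle: Amber immersion-oil bottle, 34 mm wide, 75 mm tall, standing on the bench; leave it. Origin: centre of its underside.
- specimen_cup: White specimen cup with a yellow lid, 54 mm wide, 60 mm tall; leave it. Origin: centre of its underside.
- slide_box: Blue slide box, 87 x 177 x 35 mm, lying on the bench; leave it. Origin: centre of its underside.
Things that resemble listed ones, but are neither listed nor needed, are in the scene too. What is shaped like the part that bears elbow_mid but turquoise is not meant.

How it is judged:
By the outcome, as a careful person would: the job done as asked, in the order asked, and still so for the second after the job is handed in, with the robot touching nothing.
It also fails if it takes over 72 s, if anything falls off the work surface, if the arm or the gripper's body presses on something with over 40 N, if the wrist force passes 120 N, or if a joint passes its speed limit or range.

## Working session

There is one attempt and no reset: what is moved stays moved. The work goes in short steps, Python scripts to look and compute and a tool call to move; the robot and the scene stay as the last step left them, time stands still between calls to the robot, and variables do not carry over. Pictures are saved under pics/ and viewed, and the job is handed in when it is done.

Besides the shell and the picture viewer there is one more tool, called after "Request:" as name(argument=value, ...) on one line, values as JSON. drive_tool: Moves the arm, as the interface text tells. Its arguments: {"type":"object","properties":{"steps":{"type":"array"}},"required":["steps"]}

```bash
ls; mkdir -p pics; python3 - <<'E'
from workcell import bot, vision
import cv2
o=bot.get_obs()
for k,v in o.items(): print(k,v)
for n in ("scene","top"):
    p,d=vision.camera(n)
    cv2.imwrite(f"pics/{n}0.png",p[:,:,::-1])
    import numpy as np
    np.save(f"pics/{n}0.npy",d)
    print(vision.camera_model(n))
E
```

```text
pics
clock 0.0
joint_pos [-1.17499340e+00  2.41435431e-01  3.74066606e-03  1.33520289e+00
 -3.48002632e-05  1.57078643e+00]
joint_vel [-1.23930431e-03  9.03716393e-04 -2.81283547e-05  2.26838040e-04
 -1.45908055e-03 -7.98229056e-04]
tau [ 6.91492414e-05 -3.72318292e+01  2.52406257e+01  1.69341668e-02
  4.62652031e-05  2.95126569e-06]
eef_pos [ 0.19258471 -0.46091009  0.30300786]
tool_rot [ 8.32333107e-01 -5.54274747e-01 -8.84141557e-04 -5.67882785e-04]
ft_force [ 0.01874813 -0.03513982  0.08705997]
ft_torque [ 0.0685139  -0.03127078  0.02424209]
grip_width 0.08549785045951604
{'mtx': array([[398.28693131,   0.        , 324.8018181 ],
       [  0.        , 398.28693131, 204.73661393],
       [  0.        ,   0.        ,   1.        ]]), 'rvec': array([ 1.74353782,  1.48695416, -0.75038043]), 'tvec': array([-0.04162226, -0.23203728,  1.4294776 ])}
{'mtx': array([[472.18526116,   0.        , 316.45144132],
       [  0.        , 472.18526116, 190.37963243],
       [  0.        ,   0.        ,   1.        ]]), 'rvec': array([ 2.13064368, -2.16503361,  0.10158   ]), 'tvec': array([-0.02532709,  0.56586765,  1.28231365])}
```

View pics/scene0.png

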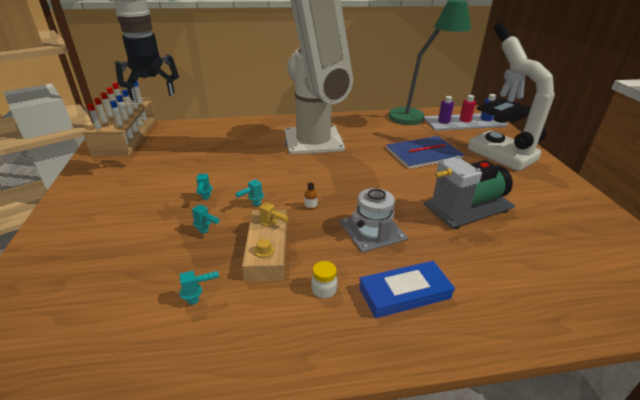

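View pics/top0.png

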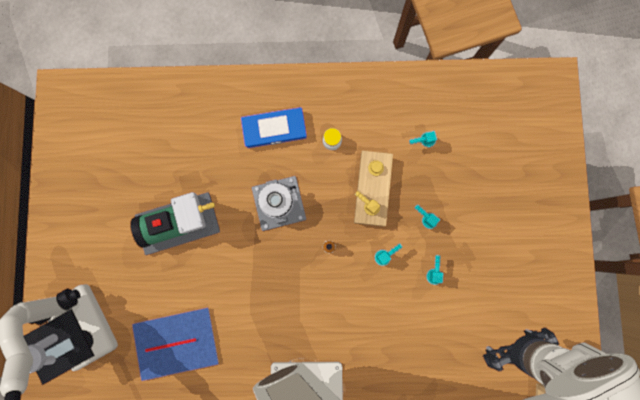

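```bash
cat > h.py <<'E'
import numpy as np, cv2
from scipy.spatial.transform import Rotation as R
from workcell import bot, vision
def deproj(n,u,v,z=None,depth=None,m=None):
    m=m or vision.camera_model(n); K=m["mtx"]; Rm=cv2.Rodrigues(np.array(m["rvec"]))[0]; t=np.array(m["tvec"]).ravel()
    ray=np.linalg.inv(K)@[u,v,1.]
    c=-Rm.T@t; d=Rm.T@ray
    s=(z-c[2])/d[2] if z is not None else depth
    return c+s*d
def proj(n,P,m=None):
    m=m or vision.camera_model(n)
    return cv2.projectPoints(np.array(P,float).reshape(-1,1,3),np.array(m["rvec"]),np.array(m["tvec"]),m["mtx"],None)[0].reshape(-1,2)
E
python3 - <<'E'
import cv2
a=cv2.imread("pics/top0.png")
cv2.imwrite("pics/topc1.png",cv2.resize(a[140:240,240:400],None,fx=5,fy=5,interpolation=cv2.INTER_CUBIC))
cv2.imwrite("pics/topc2.png",cv2.resize(a[170:270,120:280],None,fx=5,fy=5,interpolation=cv2.INTER_CUBIC))
s=cv2.imread("pics/scene0.png")
cv2.imwrite("pics/scc1.png",cv2.resize(s[150:290,230:420],None,fx=4,fy=4,interpolation=cv2.INTER_CUBIC))
E
```

```text
(no output)
```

View pics/topc1.png

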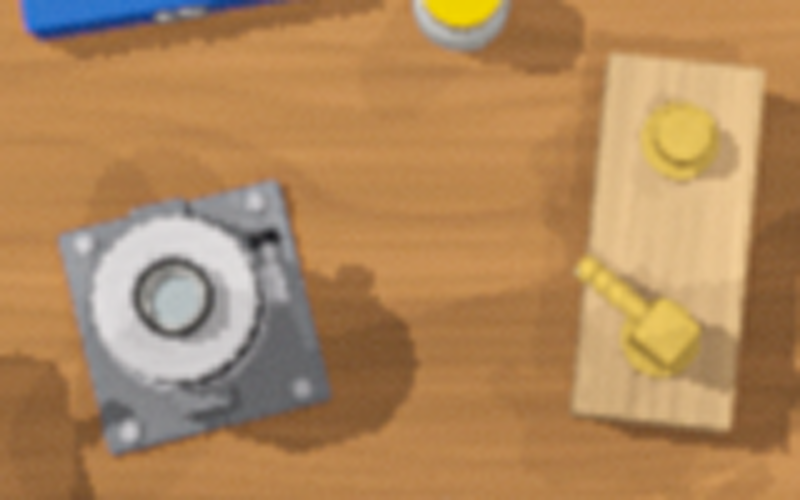

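View pics/topc2.png

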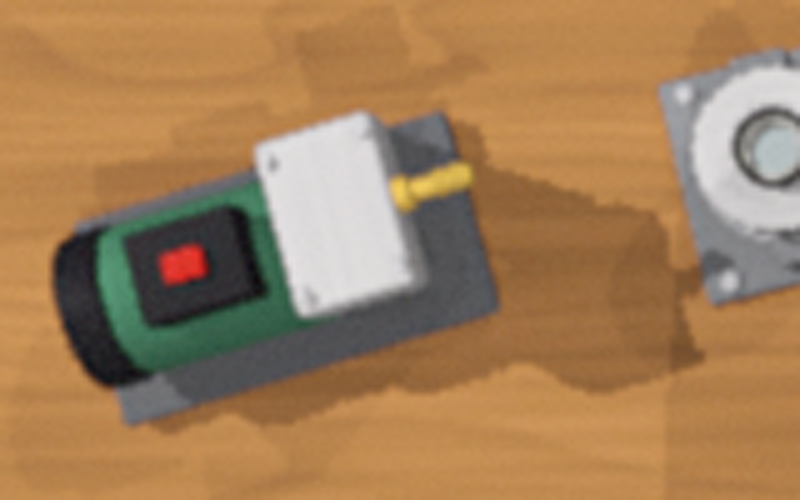

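View pics/scc1.png

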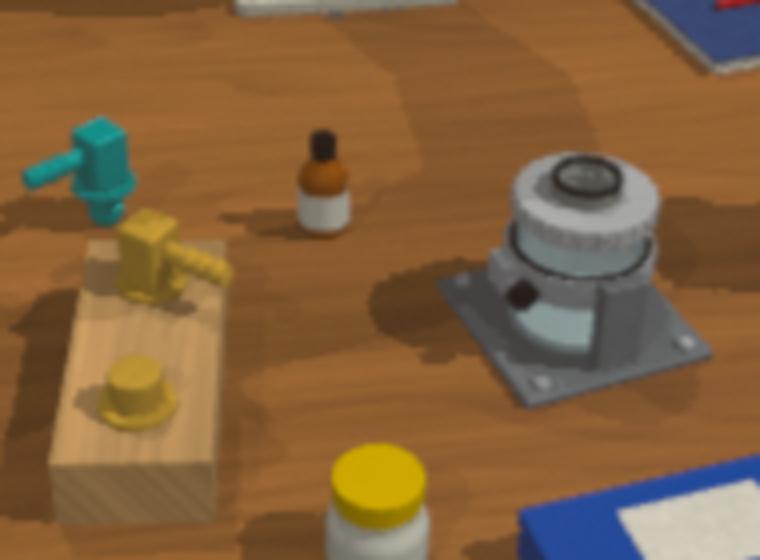

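```bash
python3 - <<'E'
from h import *
f=lambda x,y,z,o=(240,140):deproj("top",o[0]+x/5,o[1]+y/5,z)
top=f(667,333,.09); print("elbow top",top)
b=f(584,268,.075);print("barb",b, np.linalg.norm((b-top)[:2]), np.degrees(np.arctan2(*(b-top)[[1,0]])))
for p in [(667,297),(702,335),(667,369),(632,330)]: print(f(*p,.09))
print("plug",f(683,133,.07))
s=f(174,297,.115);print("socket",s)
cs=[f(*p,.01) for p in [(62,237),(278,182),(330,398),(112,453)]]
for c in cs: print(c)
print("clamp",np.mean(cs,0))
i=f(470,176,.143,(120,170)); ib=f(405,192,.143,(120,170)); print("inlet",i,ib, (i-s), np.degrees(np.arctan2(*(i-s)[[1,0]])),np.linalg.norm((i-s)[:2]))
for p in [(608,53),(765,70),(733,430),(573,412)]: print("blk",f(*p,.045))
print("bottle",deproj("top",329,246,.07)); print(deproj("top",332,137,.06),)
print(bot.get_obs()["clock"]); print(vision.camera_model("wrist"))
d=np.load("pics/top0.npy")
for (u,v) in [(373,207),(275,186),(275,199),(213,205)]: print(deproj("top",u,v,depth=d[v,u]))
E
```

```text
elbow top [ 0.51270185 -0.18588832  0.09      ]
barb [ 0.54976086 -0.14381606  0.075     ] 0.05606643694462387 48.625046415040806
[ 0.53184464 -0.18643944  0.09      ]
[ 0.51133291 -0.20432174  0.09      ]
[ 0.49362847 -0.18533919  0.09      ]
[ 0.51460325 -0.16745131  0.09      ]
plug [ 0.62316523 -0.19960804  0.07      ]
socket [0.53375615 0.07282578 0.115     ]
[0.57997425 0.14858099 0.01      ]
[0.60938744 0.0250475  0.01      ]
[ 0.48582599 -0.00316282  0.01      ]
[0.45681634 0.12009498 0.01      ]
clamp [0.533001   0.07264016 0.01      ]
inlet [0.51863781 0.22561546 0.143     ] [0.51098323 0.25896585 0.143     ] [-0.01511835  0.15278967  0.028     ] 95.65095185345237 0.15353582259944612
blk [ 0.67329191 -0.16195678  0.045     ]
blk [ 0.66196836 -0.24866634  0.045     ]
blk [ 0.46282621 -0.22456344  0.045     ]
blk [ 0.47400699 -0.1377072   0.045     ]
bottle [ 0.41089834 -0.06660858  0.07      ]
[ 0.71008861 -0.08017874  0.06      ]
0.1
{'mtx': array([[309.70691629,   0.        , 322.97911114],
       [  0.        , 309.70691629, 200.38163265],
       [  0.        ,   0.        ,   1.        ]]), 'rvec': array([-2.39787487,  1.5980572 ,  0.24358396]), 'tvec': array([-0.49985217, -0.03918456,  0.38034019])}
[ 0.51147007 -0.18458668  0.09226884]
[0.57090422 0.07375443 0.10089306]
[0.54531288 0.08379019 0.01331146]
[0.51844828 0.22621667 0.15104174]
```

Request:
drive_tool(steps=[-0.013, -0.04, 0, 0, 0, 0, -1, -0.013, -0.04, 0, 0, 0, 0, -1, -0.013, -0.04, 0, 0, 0, 0, -1, -0.013, -0.04, 0, 0, 0, 0, -1, -0.013, -0.04, 0, 0, 0, 0, -1, -0.013, -0.04, 0, 0, 0, 0, -1, -0.013, -0.04, 0, 0, 0, 0, -1, -0.013, -0.04, 0, 0, 0, 0, -1])

```text
clock: 0.77
eef_pos: [0.4466, -0.2423, 0.3036]
tool_rot: [0.832, -0.554, -0.0, 0.0]
ft_force: [0.6, -0.6, -0.4]
grip_width: 0.0856
```

Request:
drive_tool(steps=[-0.013, -0.04, 0.01, 0, 0, 0, -1, -0.013, -0.04, 0.01, 0, 0, 0, -1, 0, 0, 0.01, 0, 0, -6, -1, 0, 0, 0.01, 0, 0, -6, -1, 0, 0, 0.01, 0, 0, -7, -1, 0, 0, 0, 0, 0, -7, -1, 0, 0, 0, 0, 0, 0, -1])

```text
clock: 1.35
eef_pos: [0.5065, -0.1907, 0.2531]
tool_rot: [0.936, -0.352, -0.002, 0.0]
ft_force: [-0.3, 0.4, 0.0]
grip_width: 0.0849
```

```bash
python3 - <<'E'
from h import *
o=bot.get_obs()
print(o["clock"],o["eef_pos"],np.degrees(o["joint_pos"]),R.from_quat(o["tool_rot"]).as_matrix())
print(vision.camera_model("wrist"))
p,d=vision.camera("wrist"); cv2.imwrite("pics/w1.png",p[:,:,::-1]); np.save("pics/w1.npy",d)
E
```

```text
1.35 [ 0.50645084 -0.19069612  0.25313916] [-2.06322219e+01  2.00558484e+01  1.24253675e+00  7.13722137e+01
 -2.00543546e-03  1.10553617e+02] [[ 0.75257313 -0.65850166 -0.00304267]
 [-0.65850176 -0.75257837  0.00110822]
 [-0.00301961  0.00116959 -0.99999476]]
{'mtx': array([[309.70691629,   0.        , 322.97911114],
       [  0.        , 309.70691629, 200.38163265],
       [  0.        ,   0.        ,   1.        ]]), 'rvec': array([-2.6721625 ,  1.00472988,  0.15584888]), 'tvec': array([-0.50618645,  0.15623068,  0.38957681])}
```

View pics/w1.png

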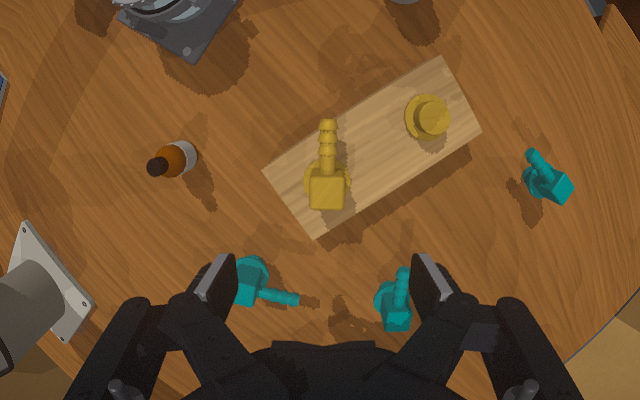

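```bash
cat >> h.py <<'E'
def wray(m,u,v):
    K=m["mtx"]; x=(u-K[0,2])/K[0,0]; y=(v-K[1,2])/K[1,1]; r=np.hypot(x,y)
    ray=np.array([np.sin(r)*x/r,np.sin(r)*y/r,np.cos(r)]) if r>1e-9 else np.array([0,0,1.])
    Rm=cv2.Rodrigues(np.array(m["rvec"]))[0]; t=np.array(m["tvec"]).ravel()
    return -Rm.T@t, Rm.T@ray
def wz(m,u,v,z):
    c,d=wray(m,u,v); return c+d*(z-c[2])/d[2]
def wproj(m,P):
    Rm=cv2.Rodrigues(np.array(m["rvec"]))[0]; q=Rm@np.array(P)+np.array(m["tvec"]).ravel()
    th=np.arctan2(np.hypot(q[0],q[1]),q[2]); a=np.arctan2(q[1],q[0]); K=m["mtx"]
    return np.array([K[0,2]+K[0,0]*th*np.cos(a),K[1,2]+K[1,1]*th*np.sin(a)])
E
python3 - <<'E'
import cv2
a=cv2.imread("pics/w1.png")
cv2.imwrite("pics/w1c.png",cv2.resize(a[110:220,270:380],None,fx=5,fy=5,interpolation=cv2.INTER_CUBIC))
E
```

```text
(no output)
```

View pics/w1c.png

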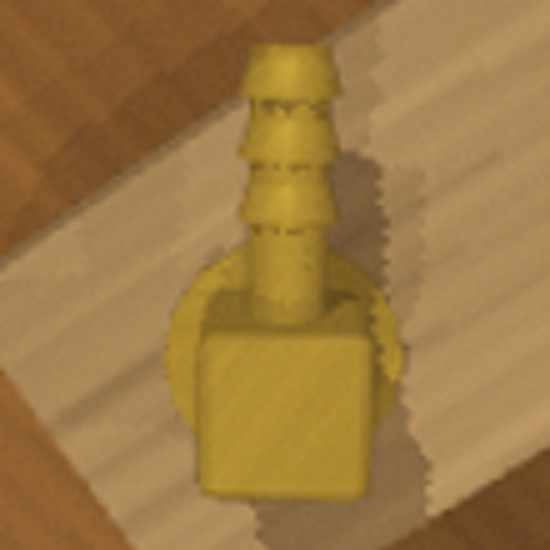

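```bash
cat > m1.py <<'E'
from h import *
m={'mtx': np.array([[309.70691629,0,322.97911114],[0,309.70691629,200.38163265],[0,0,1.]]), 'rvec': np.array([-2.6721625 ,  1.00472988,  0.15584888]), 'tvec': np.array([-0.50618645,  0.15623068,  0.38957681])}
E
python3 - <<'E'
from m1 import *
f=lambda x,y,z:wz(m,270+x/5,110+y/5,z)
c=[f(*p,.09) for p in [(200,335),(371,335),(370,498),(201,497)]]
for q in c:print(q)
t=np.mean(c,0);print(t,[np.linalg.norm(c[i]-c[i-1]) for i in range(4)])
for e in (c[1]-c[0],c[2]-c[3],c[0]-c[3],c[1]-c[2]): print(np.degrees(np.arctan2(e[1],e[0])))
for z in(.075,.079):
  b=f(290,47,z); print(b,np.linalg.norm((b-t)[:2]),np.degrees(np.arctan2(*(b-t)[[1,0]])))
l,r=f(248,280,.05),f(400,350,.05)
print("flange L/R",f(165,360,.05),f(403,355,.05),(f(165,360,.05)+f(403,355,.05))/2)
print("cam",-cv2.Rodrigues(m["rvec"])[0].T@m["tvec"])
E
```

```text
[ 0.51236998 -0.16832597  0.09      ]
[ 0.53236717 -0.18581025  0.09      ]
[ 0.51499458 -0.20618149  0.09      ]
[ 0.49473382 -0.18821469  0.09      ]
[ 0.51361638 -0.1871331   0.09      ] [np.float64(0.026581866737561553), np.float64(0.02656289753192359), np.float64(0.026773018592074312), np.float64(0.027079591641243912)]
-41.1644018910108
-41.56591176445545
48.43525478995441
49.542466090486926
[ 0.55186183 -0.14457465  0.075     ] 0.057218314616641654 48.055336332060904
[ 0.55192801 -0.14441331  0.079     ] 0.05738259031134865 48.11386236892164
flange L/R [ 0.49698861 -0.17335975  0.05      ] [ 0.53034048 -0.20127815  0.05      ] [ 0.51366454 -0.18731895  0.05      ]
cam [ 0.55598731 -0.13451797  0.3243237 ]
```

Request:
drive_tool(steps=[0.003, -0.0073, 0.02, 0, 0, 0, -1, 0, 0, 0.03, 0, 0, 0, -1, 0, 0, 0.03, 0, 0, 0, -1, 0, 0, 0.03, 0, 0, 0, -1, 0, 0, 0.013, 0, 0, 0, -1, 0, 0, 0, 0, 0, 0, -1, 0, 0, 0, 0, 0, 0, -1])

```text
clock: 1.98
eef_pos: [0.5138, -0.1878, 0.1314]
tool_rot: [0.935, -0.354, -0.001, -0.0]
ft_force: [0.5, 0.2, 0.7]
grip_width: 0.0853
```

```bash
python3 - <<'E'
from h import *
o=bot.get_obs()
print(o["clock"],o["eef_pos"],R.from_quat(o["tool_rot"]).as_matrix()[:,0])
p,d=vision.camera("wrist"); cv2.imwrite("pics/w2.png",p[:,:,::-1])
E
```

```text
1.9833 [ 0.51382769 -0.18778509  0.13137548] [ 0.74951239 -0.66198904 -0.00130264]
```

View pics/w2.png

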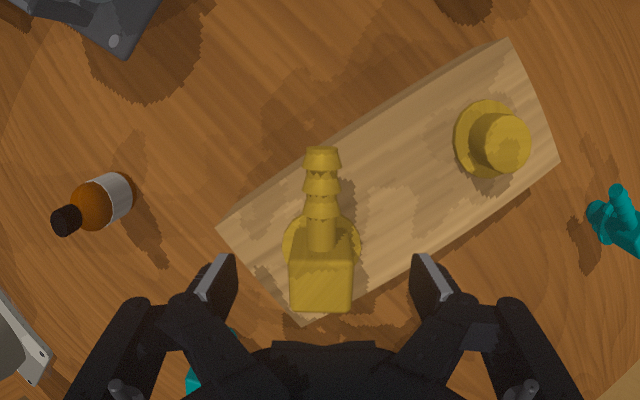

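```bash
python3 - <<'E'
from h import *
m=vision.camera_model("wrist")
a=cv2.imread("pics/w2.png")
c=np.array([.5135,-.187,0]); h=np.radians(48.5); X=np.array([np.cos(h),np.sin(h),0]);Y=np.array([-X[1],X[0],0])
for s,t in((1,1),(1,-1),(-1,-1),(-1,1)):
    q=wproj(m,c+14*X*s/1000+14*Y*t/1000+[0,0,.09]); print(q); cv2.circle(a,tuple(np.int32(np.round(q))),1,(0,0,255),-1)
q=wproj(m,c+.058*X+[0,0,.0835]);print(q);cv2.circle(a,tuple(np.int32(np.round(q))),1,(0,0,255),-1)
cv2.imwrite("pics/w2c.png",cv2.resize(a[130:330,200:440],None,fx=3,fy=3,interpolation=cv2.INTER_CUBIC))
E
```

```text
[284.85660752 258.68936967]
[352.1507882  258.76331069]
[349.46017338 311.89898301]
[288.29157855 311.77560609]
[318.20233585 150.03992176]
```

View pics/w2c.png

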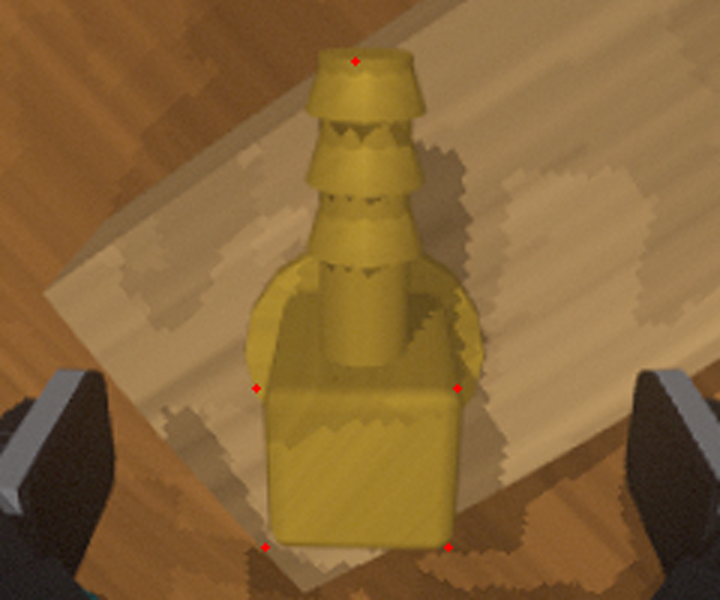

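Request:
drive_tool(steps=[0.0005, 0, 0.001, 0, 0, 0, 0, 0, 0, 0, 0, 0, 0, 0.3, 0, 0, 0, 0, 0, 0, 1, 0, 0, 0, 0, 0, 0, 1, 0, 0, 0, 0, 0, 0, 1, 0, 0, 0, 0, 0, 0, 1, 0, 0, 0, 0, 0, 0, 1, 0, 0, 0, 0, 0, 0, 1])

```text
clock: 2.7
eef_pos: [0.5148, -0.1881, 0.1314]
tool_rot: [0.936, -0.353, 0.001, -0.0]
ft_force: [-1.7, 0.4, 6.2]
grip_width: 0.0272
```

Request:
drive_tool(steps=[0, 0, 0, 0, 0, 0, 1, 0, 0, 0, 0, 0, 0, 1])

```text
clock: 2.87
eef_pos: [0.5148, -0.1881, 0.1315]
tool_rot: [0.936, -0.353, 0.001, -0.0]
ft_force: [-0.9, 1.3, 6.2]
grip_width: 0.0273
```

Request:
drive_tool(steps=[0, 0, -0.005, 0, 0, 0, 1, 0, 0, -0.015, 0, 0, 0, 1, 0, 0, -0.03, 0, 0, 0, 1, 0, 0, -0.03, 0, 0, 0, 1, 0, 0, -0.03, 0, 0, 0, 1, 0, 0, -0.03, 0, 0, 0, 1, 0, 0, -0.02, 0, 0, 0, 1, 0, 0, 0, 0, 0, 0, 1])

```text
clock: 3.53
eef_pos: [0.5163, -0.1887, 0.2955]
tool_rot: [0.936, -0.353, 0.004, -0.0]
ft_force: [0.4, 0.1, -1.6]
grip_width: 0.0275
```

```bash
python3 - <<'E'
from h import *
o=bot.get_obs()
print(o["clock"],o["eef_pos"],R.from_quat(o["tool_rot"]).as_matrix()[:,0],o["ft_force"],o["ft_torque"])
p,d=vision.camera("wrist"); cv2.imwrite("pics/w3.png",p[:,:,::-1])
E
```

```text
3.5333 [ 0.5162595  -0.18871676  0.29553348] [ 0.75092178 -0.66034121  0.00812168] [ 0.35749773  0.12200254 -1.59387505] [-0.00949845 -0.12667108  0.01186986]
```

View pics/w3.png

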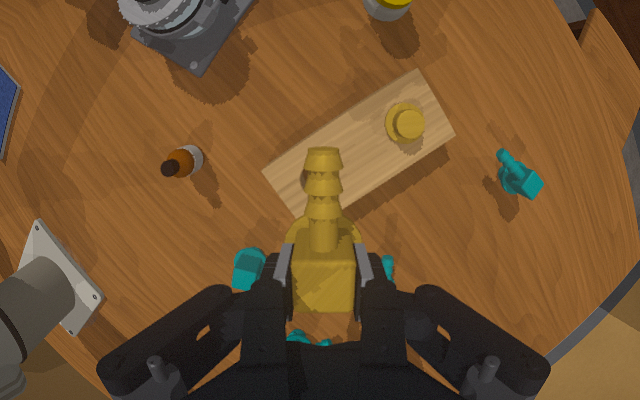

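Request:
drive_tool(steps=[-0.0266, -0.0347, 0, 0, 0, 0, 1, -0.0266, -0.0347, 0, 0, 0, 0, 1, -0.0266, -0.0347, 0, 0, 0, 0, 1, -0.0266, -0.0347, 0, 0, 0, 0, 1, 0, 0, 0, 0, 0, 0, 1, 0, 0, 0, 0, 0, 0, 1])

```text
clock: 4.08
eef_pos: [0.5247, -0.0194, 0.2882]
tool_rot: [0.937, -0.35, -0.002, 0.001]
ft_force: [-0.1, 0.1, -2.7]
grip_width: 0.0274
```

```bash
python3 - <<'E'
from h import *
import pickle
o=bot.get_obs()
print(o["clock"],o["eef_pos"],R.from_quat(o["tool_rot"]).as_matrix(),o["ft_force"])
m=vision.camera_model("wrist");pickle.dump(m,open("w4.pkl","wb"))
p,d=vision.camera("wrist"); cv2.imwrite("pics/w4.png",p[:,:,::-1]);np.save("pics/w4.npy",d)
E
```

```text
4.0833 [ 0.52467684 -0.01935057  0.28818599] [[ 7.54330770e-01 -6.56478709e-01 -4.56006913e-03]
 [-6.56485898e-01 -7.54338289e-01 -1.06845106e-04]
 [-3.36969321e-03  3.07421763e-03 -9.99989597e-01]] [-0.06623368  0.10228016 -2.70013023]
```

View pics/w4.png

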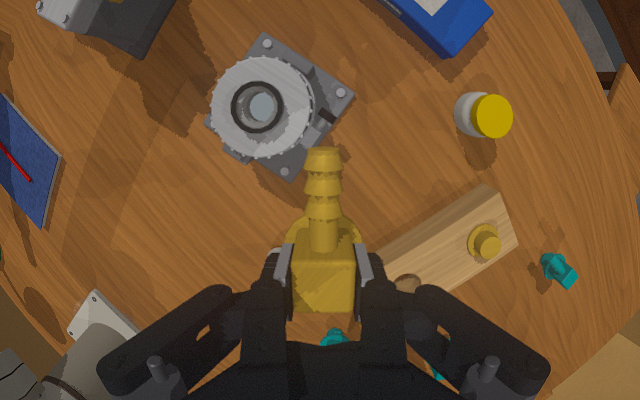

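```bash
python3 - <<'E'
import cv2
a=cv2.imread("pics/w4.png")
cv2.imwrite("pics/w4c.png",cv2.resize(a[25:185,200:360],None,fx=5,fy=5,interpolation=cv2.INTER_CUBIC)[:600])
E
```

```text
(no output)
```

View pics/w4c.png

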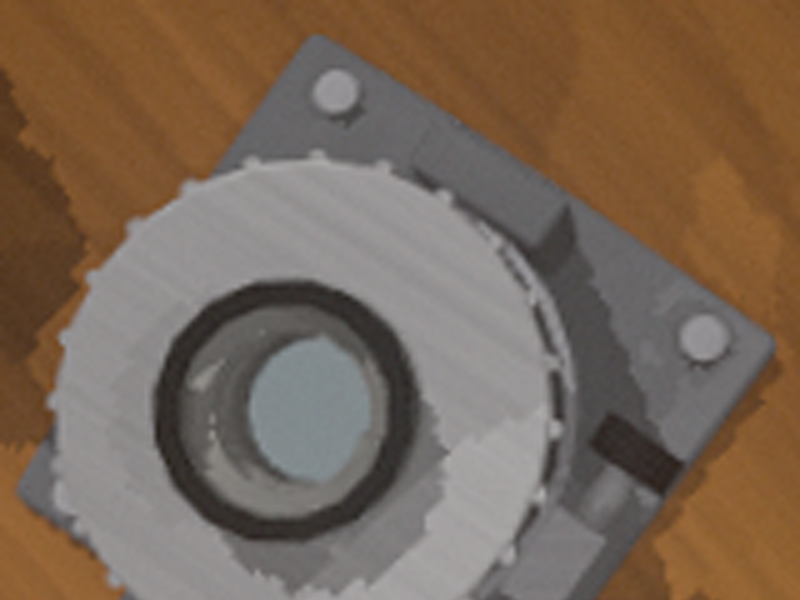

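```bash
python3 - <<'E'
from h import *
import pickle
m=pickle.load(open("w4.pkl","rb"));d=np.load("pics/w4.npy")
f=lambda x,y,z:wz(m,200+x/5,25+y/5,z)
for z in(.111,.115,.119): 
  print(z,f(286,409.5,z), np.linalg.norm(f(154,409,z)-f(418,409,z)),np.linalg.norm(f(286,279,z)-f(286,540,z)))
a,b,c=f(317,36,.01),f(775,345,.01),f(18,490,.01)
print(a,b,c,np.degrees(np.arctan2(*(a-b)[[1,0]])),np.degrees(np.arctan2(*(a-c)[[1,0]])),np.linalg.norm(a-b),np.linalg.norm(a-c),(b+c)/2)
# depth points on lid & ring
Rm=cv2.Rodrigues(m["rvec"])[0]
for (x,y) in [(286,290),(165,409),(408,409),(286,530),(286,230),(500,300),(110,409),(300,570),(310,410)]:
  u,v=200+x/5,25+y/5; cc,r=wray(m,u,v); dep=d[int(round(v)),int(round(u))]; ax=Rm.T@[0,0,1]; print((x,y),cc+r*dep/(r@ax))
E
```

```text
0.111 [0.53430018 0.07233704 0.111     ] 0.043712570529303434 0.042574354951975264
0.115 [0.53494265 0.07176787 0.115     ] 0.04300814331572489 0.04188827006001898
0.119 [0.53558512 0.0711987  0.119     ] 0.04230371610214619 0.041202185168062774
[0.58070822 0.14708389 0.01      ] [0.60955214 0.02471622 0.01      ] [0.45826631 0.11864883 0.01      ] 103.26338038208648 13.074223565035695 0.12572119241626192 0.12570033548755163 [0.53390923 0.07168252 0.01      ]
(286, 290) [0.54780786 0.08594301 0.11532459]
(165, 409) [0.5205484  0.08574978 0.11488512]
(408, 409) [0.54831607 0.05931021 0.10564482]
(286, 530) [0.52201073 0.05747999 0.1157938 ]
(286, 230) [0.55326265 0.09591354 0.10349807]
(500, 300) [0.57124217 0.06286366 0.10350045]
(110, 409) [0.51088961 0.09506254 0.10288991]
(300, 570) [0.51631073 0.0519942  0.1025322 ]
(310, 410) [0.52254089 0.0823627  0.01336359]
```

Request:
drive_tool(steps=[-0.0176, -0.0252, 0, 0, 0, 0, 1, -0.0176, -0.0252, 0, 0, 0, 0, 1, -0.0176, -0.0252, 0, 0, 0, 0, 1, 0, 0, 0, 0, 0, -7, 1, 0, 0, 0, 0, 0, -7, 1, 0, 0, 0, 0, 0, -7, 1, 0, 0, 0, 0, 0, -7, 1, 0, 0, 0, 0, 0, -7, 1])

```text
clock: 4.8
eef_pos: [0.5357, 0.068, 0.2892]
tool_rot: [0.999, -0.054, -0.001, 0.0]
ft_force: [-0.1, 0.3, -2.9]
grip_width: 0.0273
```

Request:
drive_tool(steps=[0, 0, 0, 0, 0, 0, 1, 0, 0, 0, 0, 0, 0, 1])

```text
clock: 4.97
eef_pos: [0.5358, 0.0683, 0.2896]
tool_rot: [0.998, -0.058, -0.001, 0.0]
ft_force: [0.4, -0.4, -2.0]
grip_width: 0.0271
```

```bash
python3 - <<'E'
from h import *
import pickle
o=bot.get_obs()
T=R.from_quat(o["tool_rot"]).as_matrix()
print(o["clock"],o["eef_pos"],T,np.degrees(np.arctan2(T[1,0],T[0,0])),o["ft_force"])
m=vision.camera_model("wrist");pickle.dump(m,open("w5.pkl","wb"))
p,d=vision.camera("wrist"); cv2.imwrite("pics/w5.png",p[:,:,::-1]);np.save("pics/w5.npy",d)
E
```

```text
4.9667 [0.53577136 0.06831638 0.28958612] [[ 9.93292795e-01 -1.15611000e-01 -1.87593376e-03]
 [-1.15612175e-01 -9.93294289e-01 -5.29922163e-04]
 [-1.80208946e-03  7.43248648e-04 -9.99998100e-01]] -6.638946420866613 [ 0.39547746 -0.42008817 -1.97916871]
```

View pics/w5.png

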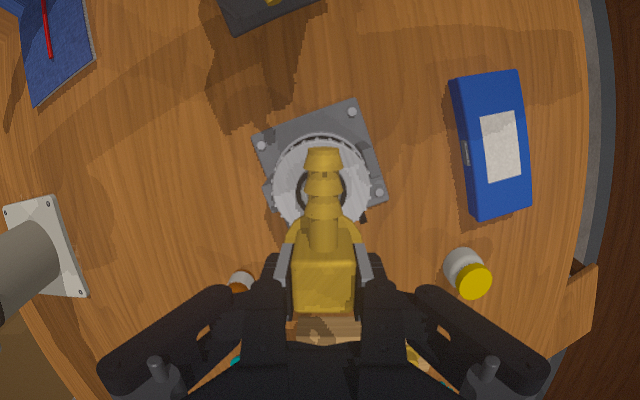

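```bash
python3 - <<'E'
import cv2
a=cv2.imread("pics/w5.png")
cv2.imwrite("pics/w5c.png",cv2.resize(a[0:60,200:330],None,fx=6,fy=6,interpolation=cv2.INTER_CUBIC))
s=cv2.imread("pics/scene0.png")
cv2.imwrite("pics/scc2.png",cv2.resize(s[140:230,400:520],None,fx=6,fy=6,interpolation=cv2.INTER_CUBIC))
E
```

```text
(no output)
```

View pics/w5c.png

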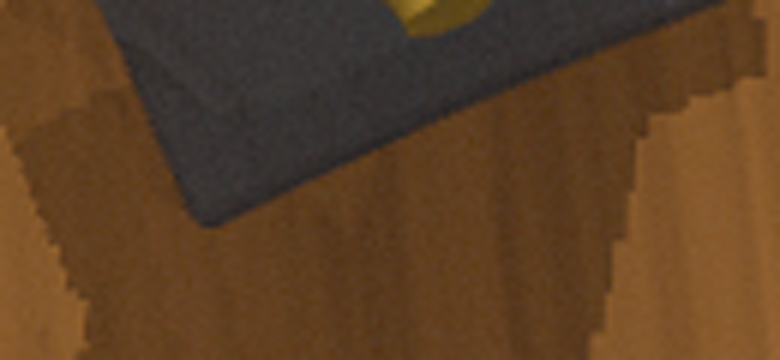

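View pics/scc2.png

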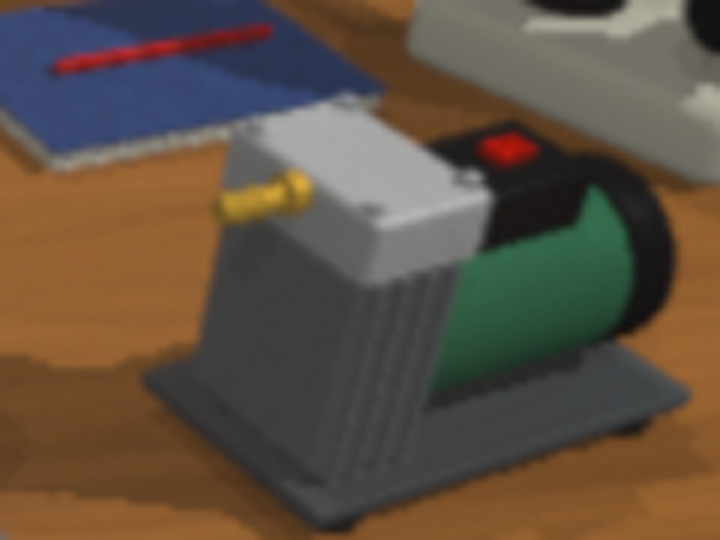

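```bash
python3 - <<'E'
from h import *
import pickle
m=pickle.load(open("w5.pkl","rb"))
s=np.array([.5345,.0722])
for n,q in [("w",wz(m,200+443/6,8/6,.143)),("scene",deproj("scene",400+222/6,140+208/6,.143)),("top",deproj("top",120+471/5,170+177/5,.143)),("topbase",deproj("top",120+405/5,170+192/5,.143))]:
  v=q[:2]-s; print(n,q,np.degrees(np.arctan2(v[1],v[0])),np.linalg.norm(v))
print(bot.get_obs()["clock"])
E
```

```text
w [0.51872413 0.2245848  0.143     ] 95.91057682498175 0.15319923806207716
scene [0.51629915 0.22776086 0.143     ] 96.6733492329679 0.15662200294049156
top [0.51811574 0.22509497 0.143     ] 96.11648740608464 0.15377033922600525
topbase [0.51098323 0.25896585 0.143     ] 97.17667288892366 0.18824059241760552
5.0167
```

```bash
python3 - <<'E'
from h import *
import pickle
m=pickle.load(open("w5.pkl","rb"))
a=cv2.imread("pics/w5.png")
T=np.array([[ 9.93292795e-01,-1.15611000e-01,-1.87593376e-03],[-1.15612175e-01,-9.93294289e-01,-5.29922163e-04],[-1.80208946e-03,7.43248648e-04,-9.99998100e-01]]);p=np.array([0.53577136,0.06831638,0.28958612])
# tool frame: barb = -y ; top at z=.0565-.015
b=cv2.resize(a[130:330,220:430],None,fx=3,fy=3,interpolation=cv2.INTER_CUBIC)
for q in [(-.014,-.014,.0415),(.014,-.014,.0415),(.014,.014,.0415),(-.014,.014,.0415),(0,-.058,.048),(0,-.058,.065),(-.014,-.014,.0815),(.014,-.014,.0815)]:
    w=wproj(m,p+T@np.array(q)); u=(w-[220,130])*3+1; print(u); cv2.circle(b,tuple(np.int32(u)),3,(0,0,255),-1)
cv2.imwrite("pics/w5d.png",b)
E
```

```text
[211.72808755 391.04842179]
[415.09779669 390.69710109]
[405.55934443 550.42659535]
[220.95208931 550.82306224]
[313.33534682  62.41965965]
[312.79860534  46.24693448]
[233.44605624 283.88273997]
[391.3675508  283.67386437]
```

View pics/w5d.png

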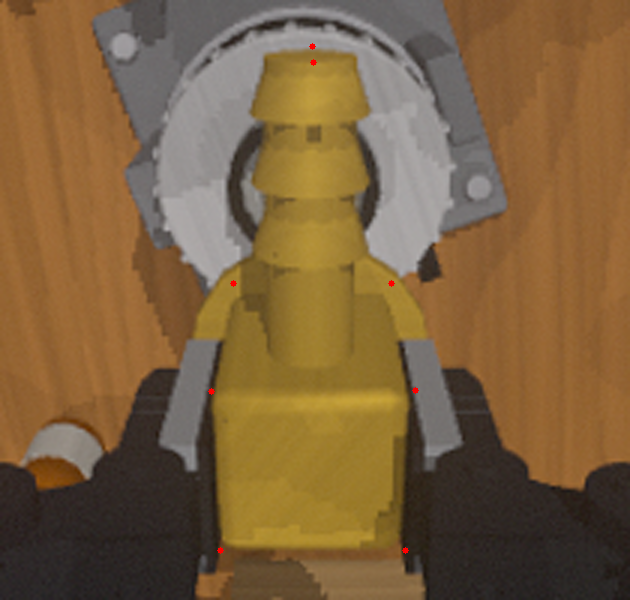

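Request:
drive_tool(steps=[0, 0, 0, 0, 0, -7.1, 1, 0, 0, 0, 0, 0, -7.1, 1, 0, 0, 0, 0, 0, -7.1, 1, 0, 0, 0, 0, 0, -7.1, 1, 0, 0, 0, 0, 0, -7.1, 1, 0, 0, 0, 0, 0, -7.1, 1, 0, 0, 0, 0, 0, -7.1, 1, 0, 0, 0, 0, 0, -7.1, 1])

```text
clock: 5.68
eef_pos: [0.5359, 0.0693, 0.2903]
tool_rot: [0.904, 0.428, -0.0, -0.0]
ft_force: [-0.7, -0.2, -2.8]
grip_width: 0.0273
```

Request:
drive_tool(steps=[0, 0, 0, 0, 0, -7.1, 1, 0, 0, 0, 0, 0, -7.1, 1, 0, 0, 0, 0, 0, -7.1, 1, 0, 0, 0, 0, 0, -7.1, 1, 0, 0, 0, 0, 0, -7.1, 1, 0, 0, 0, 0, 0, -7.1, 1, 0, 0, 0, 0, 0, -7.1, 1, 0, 0, 0, 0, 0, -7.1, 1])

```text
clock: 6.35
eef_pos: [0.5359, 0.0693, 0.2903]
tool_rot: [0.592, 0.806, -0.0, -0.0]
ft_force: [0.4, -0.5, -2.6]
grip_width: 0.0273
```

Request:
drive_tool(steps=[0, 0, 0, 0, 0, -7.1, 1, 0, 0, 0, 0, 0, -7.1, 1, 0, 0, 0, 0, 0, -7.1, 1, 0, 0, 0, 0, 0, -7.1, 1, 0, 0, 0, 0, 0, -7.1, 1, 0, 0, 0, 0, 0, -7.1, 1, 0, 0, 0, 0, 0, -7.1, 1, 0, 0, 0, 0, 0, -7.1, 1])

```text
clock: 7.02
eef_pos: [0.5359, 0.0692, 0.2903]
tool_rot: [0.137, 0.991, -0.0, -0.0]
ft_force: [0.2, 0.1, -2.1]
grip_width: 0.0273
```

Request:
drive_tool(steps=[0, 0, 0, 0, 0, -7, 1, 0, 0, 0, 0, 0, -7, 1, 0, 0, 0, 0, 0, -7, 1, 0, 0, 0, 0, 0, -7, 1, 0, 0, 0, 0, 0, -7, 1, 0, 0, 0, 0, 0, 0, 1, 0, 0, 0, 0, 0, 0, 1])

```text
clock: 7.6
eef_pos: [0.5359, 0.0694, 0.2904]
tool_rot: [-0.163, 0.987, -0.0, -0.0]
ft_force: [-0.1, 0.1, -1.8]
grip_width: 0.0273
```

```bash
cat > st.py <<'E'
from h import *
o=bot.get_obs()
T=R.from_quat(o["tool_rot"]).as_matrix()
y=np.degrees(np.arctan2(T[1,0],T[0,0]))
print("t %.2f"%o["clock"],"pos",np.round(o["eef_pos"],4),"zax",np.round(T[:,2],4),"barb %.2f"%((y+90)%360),"F",np.round(o["ft_force"],1),"M",np.round(o["ft_torque"],2),"j",np.round(np.degrees(o["joint_pos"]),1),"w %.4f"%o["grip_width"])
E
python3 st.py
```

```text
t 7.60 pos [0.5359 0.0694 0.2904] zax [-4.e-04 -1.e-04 -1.e+00] barb 288.78 F [-0.1  0.1 -1.8] M [-0.01  0.01  0.02] j [   7.4   18.7    5.    76.3   -0.  -101.4] w 0.0273
```

Request:
drive_tool(steps=[0.0004, 0.003, 0.02, 0, 0, 0, 1, 0, 0, 0.02, 0, 0, 0, 1, 0, 0, 0.015, 0, 0, 0, 1, 0, 0, 0.005, 0, 0, 0, 1, 0, 0, 0.002, 0, 0, 0, 1, 0, 0, 0, 0, 0, 0, 1])

```text
clock: 8.1
eef_pos: [0.5346, 0.0725, 0.2286]
tool_rot: [-0.165, 0.986, 0.0, -0.0]
ft_force: [0.3, -0.3, -2.4]
grip_width: 0.0273
```

```bash
python3 st.py; python3 - <<'E'
from h import *
import pickle
m=vision.camera_model("wrist");pickle.dump(m,open("w6.pkl","wb"))
p,d=vision.camera("wrist"); cv2.imwrite("pics/w6.png",cv2.resize(p[100:300,200:450,::-1],None,fx=3,fy=3))
p,d=vision.camera("scene"); cv2.imwrite("pics/s6.png",cv2.resize(p[130:260,310:440,::-1],None,fx=4.5,fy=4.5,interpolation=cv2.INTER_CUBIC))
E
```

```text
t 8.10 pos [0.5346 0.0725 0.2286] zax [-4.e-04 -0.e+00 -1.e+00] barb 288.98 F [ 0.3 -0.3 -2.4] M [0.07 0.04 0.03] j [   7.7   20.7   -1.6   67.7    0.  -101.3] w 0.0273
```

View pics/w6.png

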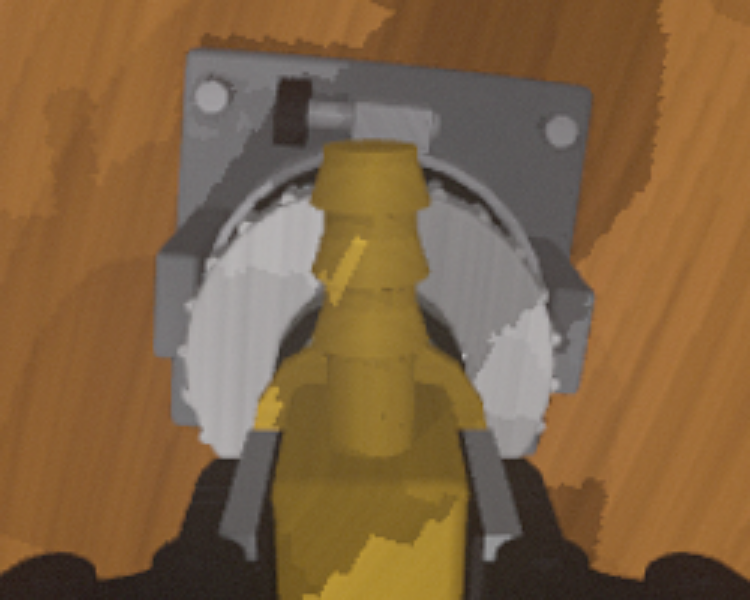

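View pics/s6.png

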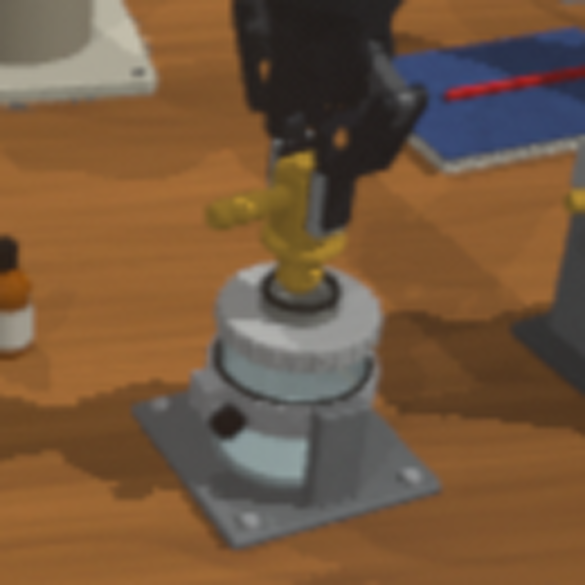

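Request:
drive_tool(steps=[0, 0, 0.002, 0, 0, 0, 1, 0, 0, 0.002, 0, 0, 0, 1, 0, 0, 0.002, 0, 0, 0, 1, 0, 0, 0.002, 0, 0, 0, 1, 0, 0, 0.001, 0, 0, 0, 1])

```text
clock: 8.62
eef_pos: [0.5344, 0.0727, 0.2194]
tool_rot: [-0.166, 0.986, 0.0, -0.0]
ft_force: [-0.4, 0.6, -0.5]
grip_width: 0.0267
```

Request:
drive_tool(steps=[0, 0, 0.001, 0, 0, 0, 1, 0, 0, 0.001, 0, 0, 0, 1, 0, 0, 0.001, 0, 0, 0, 1, 0, 0, 0, 0, 0, 0, 1])

```text
clock: 8.95
eef_pos: [0.5346, 0.0734, 0.2166]
tool_rot: [-0.166, 0.986, 0.001, 0.0]
ft_force: [0.4, 4.3, -0.8]
grip_width: 0.0273
```

```bash
python3 st.py
```

```text
t 8.95 pos [0.5346 0.0734 0.2166] zax [ 2.e-04  2.e-03 -1.e+00] barb 289.11 F [ 0.4  4.3 -0.8] M [1.03 0.11 0.06] j [ 7.800e+00  2.120e+01 -2.700e+00  6.600e+01  1.000e-01 -1.013e+02] w 0.0273
```

Request:
drive_tool(steps=[-0.0002, 0.001, 0, 0, 0, 0, 1, 0, 0, 0.001, 0, 0, 0, 1, 0, 0, 0.001, 0, 0, 0, 1, 0, 0, 0, 0, 0, 0, 1])

```text
clock: 9.28
eef_pos: [0.5344, 0.0737, 0.2143]
tool_rot: [-0.166, 0.986, 0.0, -0.0]
ft_force: [-0.7, 2.0, -1.3]
grip_width: 0.0269
```

```bash
python3 st.py
```

```text
t 9.28 pos [0.5344 0.0737 0.2143] zax [-3.e-04  1.e-04 -1.e+00] barb 289.08 F [-0.7  2.  -1.3] M [ 0.64  0.03 -0.01] j [   7.8   21.3   -2.9   65.7    0.  -101.2] w 0.0269
```

Good. A bit more +y, keep descending in 1 mm rows.

Request:
drive_tool(steps=[0, 0.0005, 0.001, 0, 0, 0, 1, 0, 0, 0.001, 0, 0, 0, 1, 0, 0, 0.001, 0, 0, 0, 1, 0, 0, 0.001, 0, 0, 0, 1, 0, 0, 0.001, 0, 0, 0, 1, 0, 0, 0, 0, 0, 0, 1])

```text
clock: 9.78
eef_pos: [0.5342, 0.0739, 0.2093]
tool_rot: [-0.166, 0.986, -0.0, -0.0]
ft_force: [0.5, 1.0, -3.5]
grip_width: 0.0272
```

```bash
python3 st.py
```

```text
t 9.78 pos [0.5342 0.0739 0.2093] zax [-4.e-04 -5.e-04 -1.e+00] barb 289.07 F [ 0.5  1.  -3.5] M [ 0.23  0.1  -0.03] j [   7.9   21.6   -3.4   65.1   -0.  -101.2] w 0.0272
```

Request:
drive_tool(steps=[0, 0, 0.0007, 0, 0, 0, 1, 0, 0, 0.0007, 0, 0, 0, 1, 0, 0, 0.0006, 0, 0, 0, 1, 0, 0, 0, 0, 0, 0, 1])

```text
clock: 10.12
eef_pos: [0.5342, 0.0739, 0.2075]
tool_rot: [-0.166, 0.986, -0.0, -0.0]
ft_force: [-0.4, 0.4, -2.5]
grip_width: 0.0272
```

```bash
python3 st.py
```

```text
t 10.12 pos [0.5342 0.0739 0.2075] zax [-2.e-04 -4.e-04 -1.e+00] barb 289.07 F [-0.4  0.4 -2.5] M [ 0.12 -0.    0.01] j [   7.9   21.6   -3.6   64.8   -0.  -101.2] w 0.0272
```

Request:
drive_tool(steps=[0, 0, 0.0007, 0, 0, 0, 1, 0, 0, 0.0007, 0, 0, 0, 1, 0, 0, 0.0006, 0, 0, 0, 1, 0, 0, 0, 0, 0, 0, 1])

```text
clock: 10.45
eef_pos: [0.5343, 0.074, 0.2057]
tool_rot: [-0.166, 0.986, -0.0, 0.0]
ft_force: [0.5, 0.1, -1.6]
grip_width: 0.0273
```

```bash
python3 st.py
```

```text
t 10.45 pos [0.5343 0.074  0.2057] zax [ 2.e-04 -2.e-04 -1.e+00] barb 289.07 F [ 0.5  0.1 -1.6] M [ 0.03  0.05 -0.03] j [   7.9   21.7   -3.7   64.5   -0.  -101.2] w 0.0273
```

Request:
drive_tool(steps=[0, 0, 0.0006, 0, 0, 0, 1, 0, 0, 0.0006, 0, 0, 0, 1, 0, 0, 0, 0, 0, 0, 1])

```text
clock: 10.7
eef_pos: [0.5344, 0.074, 0.2054]
tool_rot: [-0.166, 0.986, -0.0, 0.0]
ft_force: [-3.8, 0.2, 4.5]
grip_width: 0.0272
```

Request:
drive_tool(steps=[0, 0, 0.0006, 0, 0, 0, 1, 0, 0, 0.0006, 0, 0, 0, 1, 0, 0, 0, 0, 0, 0, 1])

```text
clock: 10.95
eef_pos: [0.5344, 0.074, 0.2052]
tool_rot: [-0.166, 0.986, -0.0, 0.001]
ft_force: [-4.2, -1.0, 10.4]
grip_width: 0.027
```

```bash
python3 st.py
```

```text
t 10.95 pos [0.5344 0.074  0.2052] zax [ 0.0017 -0.     -1.    ] barb 289.07 F [-4.2 -1.  10.4] M [-0.22  1.07  0.01] j [   7.9   21.7   -3.9   64.4   -0.  -101.2] w 0.0270
```

Request:
drive_tool(steps=[0, 0, -0.0007, 0, 0, 0, 1, 0, 0, 0, 0, 0, 3, 1, 0, 0, 0, 0, 0, 3, 1, 0, 0, 0, 0, 0, 3, 1, 0, 0, 0, 0, 0, 3, 1, 0, 0, 0, 0, 0, 0, 1])

```text
clock: 11.45
eef_pos: [0.5349, 0.0743, 0.2049]
tool_rot: [-0.061, 0.998, 0.0, 0.001]
ft_force: [-0.3, 0.7, 3.9]
grip_width: 0.0274
```

```bash
python3 st.py
```

```text
t 11.45 pos [0.5349 0.0743 0.2049] zax [ 2.2e-03  7.0e-04 -1.0e+00] barb 277.04 F [-0.3  0.7  3.9] M [0.13 0.2  0.02] j [  7.9  21.7  -3.8  64.3   0.  -89.1] w 0.0274
```

Request:
drive_tool(steps=[0, 0, 0.0002, 0, 0, 3, 1, 0, 0, 0.0002, 0, 0, 3, 1, 0, 0, 0.0001, 0, 0, 3, 1, 0, 0, 0.0001, 0, 0, 3, 1, 0, 0, 0, 0, 0, 0, 1])

```text
clock: 11.87
eef_pos: [0.535, 0.0743, 0.2044]
tool_rot: [0.043, 0.999, 0.0, 0.001]
ft_force: [0.3, 1.2, 5.8]
grip_width: 0.0272
```

```bash
python3 st.py
```

```text
t 11.87 pos [0.535  0.0743 0.2044] zax [ 2.5e-03  6.0e-04 -1.0e+00] barb 265.07 F [0.3 1.2 5.8] M [0.1  0.24 0.01] j [  7.9  21.8  -3.9  64.2   0.  -77.2] w 0.0272
```

Request:
drive_tool(steps=[0, 0, 0.0001, 0, 0, 3, 1, 0, 0, 0.0001, 0, 0, 3, 1, 0, 0, 0.0001, 0, 0, 3, 1, 0, 0, 0.0001, 0, 0, 3, 1, 0, 0, 0, 0, 0, 0, 1])

```text
clock: 12.28
eef_pos: [0.535, 0.0742, 0.2039]
tool_rot: [0.147, 0.989, 0.0, 0.001]
ft_force: [0.2, 0.4, 6.2]
grip_width: 0.0269
```

```bash
python3 st.py
```

```text
t 12.28 pos [0.535  0.0742 0.2039] zax [ 2.5e-03  3.0e-04 -1.0e+00] barb 253.07 F [0.2 0.4 6.2] M [ 0.03  0.2  -0.03] j [  7.9  21.8  -3.9  64.2  -0.  -65.2] w 0.0269
```

Request:
drive_tool(steps=[0, 0, 0.0001, 0, 0, 3, 1, 0, 0, 0.0001, 0, 0, 3, 1, 0, 0, 0.0001, 0, 0, 3, 1, 0, 0, 0.0001, 0, 0, 3, 1, 0, 0, 0, 0, 0, 0, 1])

```text
clock: 12.7
eef_pos: [0.5349, 0.074, 0.2035]
tool_rot: [0.25, 0.968, 0.0, 0.001]
ft_force: [-0.8, 0.6, 4.7]
grip_width: 0.0271
```

```bash
python3 st.py
```

```text
t 12.70 pos [0.5349 0.074  0.2035] zax [ 0.0022 -0.     -1.    ] barb 241.08 F [-0.8  0.6  4.7] M [-0.02  0.15 -0.03] j [  7.9  21.8  -3.9  64.1  -0.  -53.2] w 0.0271
```

Request:
drive_tool(steps=[0, 0, 0.0001, 0, 0, 3, 1, 0, 0, 0.0001, 0, 0, 3, 1, 0, 0, 0.0001, 0, 0, 3, 1, 0, 0, 0.0001, 0, 0, 3, 1, 0, 0, 0, 0, 0, 0, 1])

```text
clock: 13.12
eef_pos: [0.5349, 0.0739, 0.203]
tool_rot: [0.35, 0.937, 0.0, 0.001]
ft_force: [0.1, -1.0, 5.3]
grip_width: 0.0273
```

```bash
python3 st.py
```

```text
t 13.12 pos [0.5349 0.0739 0.203 ] zax [ 2.e-03 -4.e-04 -1.e+00] barb 229.07 F [ 0.1 -1.   5.3] M [-0.12  0.21 -0.02] j [  7.9  21.8  -4.   64.1  -0.  -41.2] w 0.0273
```

Request:
drive_tool(steps=[0, 0, 0.0001, 0, 0, 3, 1, 0, 0, 0.0001, 0, 0, 3, 1, 0, 0, 0.0001, 0, 0, 3, 1, 0, 0, 0.0001, 0, 0, 3, 1, 0, 0, 0, 0, 0, 0, 1])

```text
clock: 13.53
eef_pos: [0.5347, 0.0738, 0.2025]
tool_rot: [0.446, 0.895, 0.0, 0.001]
ft_force: [-1.3, -0.5, 5.6]
grip_width: 0.027
```

```bash
python3 st.py
```

```text
t 13.53 pos [0.5347 0.0738 0.2025] zax [ 1.6e-03 -6.0e-04 -1.0e+00] barb 217.07 F [-1.3 -0.5  5.6] M [-0.18  0.24  0.05] j [  7.9  21.9  -4.   64.   -0.  -29.2] w 0.0270
```

Request:
drive_tool(steps=[0, 0, -0.001, 0, 0, 0, 1, 0, 0, -0.001, 0, 0, 0, 1, 0, 0, 0, 0, 0, 0, 1])

```text
clock: 13.78
eef_pos: [0.5341, 0.0741, 0.2032]
tool_rot: [0.445, 0.895, -0.0, -0.0]
ft_force: [0.3, -0.7, -2.0]
grip_width: 0.0272
```

```bash
python3 st.py
```

```text
t 13.78 pos [0.5341 0.0741 0.2032] zax [-9.e-04 -0.e+00 -1.e+00] barb 217.12 F [ 0.3 -0.7 -2. ] M [ 0.05 -0.05 -0.03] j [  7.9  21.8  -3.9  64.3   0.  -29.2] w 0.0272
```

Request:
drive_tool(steps=[0, 0, -0.0008, 0, 0, 0, 1, 0, 0, 0, 0, 0, 0, 1])

```text
clock: 13.95
eef_pos: [0.534, 0.0741, 0.204]
tool_rot: [0.445, 0.895, -0.0, -0.0]
ft_force: [0.6, 0.1, -3.0]
grip_width: 0.0273
```

Request:
drive_tool(steps=[0, 0, -0.0008, 0, 0, 0, 1, 0, 0, 0, 0, 0, 0, 1])

```text
clock: 14.12
eef_pos: [0.534, 0.0741, 0.2044]
tool_rot: [0.445, 0.895, -0.0, -0.001]
ft_force: [1.8, 0.5, -7.4]
grip_width: 0.0274
```

Request:
drive_tool(steps=[0, 0, 0.0013, 0, 0, 0, 1, 0, 0, 0.0002, 0, 0, 5, 1, 0, 0, 0.0002, 0, 0, 5, 1, 0, 0, 0.0002, 0, 0, 5, 1, 0, 0, 0.0002, 0, 0, 5, 1, 0, 0, 0, 0, 0, 0, 1])

```text
clock: 14.62
eef_pos: [0.5345, 0.0741, 0.2033]
tool_rot: [0.595, 0.804, 0.0, 0.0]
ft_force: [0.8, 0.8, -3.5]
grip_width: 0.0273
```

```bash
python3 st.py
```

```text
t 14.62 pos [0.5345 0.0741 0.2033] zax [ 5.e-04  0.e+00 -1.e+00] barb 197.00 F [ 0.8  0.8 -3.5] M [ 0.09 -0.16 -0.02] j [ 7.9 21.8 -3.9 64.2 -0.  -9.1] w 0.0273
```

Request:
drive_tool(steps=[0, 0, 0.0006, 0, 0, 0, 1, 0, 0, 0.0002, 0, 0, 5, 1, 0, 0, 0.0002, 0, 0, 5, 1, 0, 0, 0.0002, 0, 0, 5, 1, 0, 0, 0.0002, 0, 0, 5, 1, 0, 0, 0, 0, 0, 0, 1])

```text
clock: 15.12
eef_pos: [0.5341, 0.074, 0.2019]
tool_rot: [0.725, 0.689, -0.0, -0.0]
ft_force: [-0.8, -0.2, -2.6]
grip_width: 0.0272
```

```bash
python3 st.py
```

```text
t 15.12 pos [0.5341 0.074  0.2019] zax [-3.e-04 -2.e-04 -1.e+00] barb 177.10 F [-0.8 -0.2 -2.6] M [-0.04 -0.04  0.02] j [ 7.9 21.9 -4.1 64.  -0.  10.8] w 0.0272
```

Request:
drive_tool(steps=[0, 0, 0.0002, 0, 0, 5, 1, 0, 0, 0.0002, 0, 0, 5, 1, 0, 0, 0.0002, 0, 0, 5, 1, 0, 0, 0.0002, 0, 0, 5, 1, 0, 0, 0, 0, 0, 0, 1])

```text
clock: 15.53
eef_pos: [0.5342, 0.074, 0.2011]
tool_rot: [0.833, 0.553, -0.0, 0.0]
ft_force: [-0.8, -0.4, -2.7]
grip_width: 0.0271
```

```bash
python3 st.py
```

```text
t 15.53 pos [0.5342 0.074  0.2011] zax [-2.e-04 -2.e-04 -1.e+00] barb 157.19 F [-0.8 -0.4 -2.7] M [ 0.   -0.04 -0.04] j [ 7.9 21.9 -4.1 63.9 -0.  30.7] w 0.0271
```

Request:
drive_tool(steps=[0, 0, 0.0002, 0, 0, 4, 1, 0, 0, 0.0002, 0, 0, 4, 1, 0, 0, 0.0001, 0, 0, 4, 1, 0, 0, 0, 0, 0, 0, 1])

```text
clock: 15.87
eef_pos: [0.5342, 0.0741, 0.2006]
tool_rot: [0.886, 0.464, -0.0, 0.0]
ft_force: [-0.2, 0.3, -2.4]
grip_width: 0.027
```

```bash
python3 st.py
```

```text
t 15.87 pos [0.5342 0.0741 0.2006] zax [-0.e+00 -1.e-04 -1.e+00] barb 145.26 F [-0.2  0.3 -2.4] M [-0.01 -0.   -0.02] j [ 7.9 22.  -4.2 63.9 -0.  42.6] w 0.0270
```

Request:
drive_tool(steps=[0, 0, 0.0002, 0, 0, 4, 1, 0, 0, 0.0001, 0, 0, 4, 1, 0, 0, 0.0002, 0, 0, 4, 1, 0, 0, 0, 0, 0, 0, 1])

```text
clock: 16.2
eef_pos: [0.5345, 0.0741, 0.2006]
tool_rot: [0.93, 0.369, 0.0, 0.0]
ft_force: [-0.2, -0.3, -0.5]
grip_width: 0.0272
```

```bash
python3 st.py
```

```text
t 16.20 pos [0.5345 0.0741 0.2006] zax [ 1.e-03  1.e-04 -1.e+00] barb 133.28 F [-0.2 -0.3 -0.5] M [0.03 0.07 0.02] j [ 7.9 22.  -4.2 63.8 -0.  54.6] w 0.0272
```

Request:
drive_tool(steps=[0, 0, 0.0001, 0, 0, 3, 1, 0, 0, 0.0001, 0, 0, 3, 1, 0, 0, 0.0001, 0, 0, 3, 1, 0, 0, 0.0001, 0, 0, 3, 1, 0, 0, 0, 0, 0, 0, 1])

```text
clock: 16.62
eef_pos: [0.5347, 0.074, 0.2004]
tool_rot: [0.963, 0.27, 0.001, 0.0]
ft_force: [-0.6, -0.6, 1.6]
grip_width: 0.027
```

```bash
python3 st.py
```

```text
t 16.62 pos [0.5347 0.074  0.2004] zax [ 1.6e-03 -1.0e-04 -1.0e+00] barb 121.30 F [-0.6 -0.6  1.6] M [-0.14  0.02 -0.  ] j [ 7.9 22.  -4.2 63.7 -0.  66.6] w 0.0270
```

Request:
drive_tool(steps=[0, 0, 0.0001, 0, 0, 3, 1, 0, 0, 0.0001, 0, 0, 3, 1, 0, 0, 0.0001, 0, 0, 3, 1, 0, 0, 0.0001, 0, 0, 3, 1, 0, 0, 0, 0, 0, 0, 1])

```text
clock: 17.03
eef_pos: [0.5348, 0.0739, 0.1999]
tool_rot: [0.986, 0.167, 0.001, 0.0]
ft_force: [0.3, -1.4, 2.4]
grip_width: 0.0273
```

```bash
python3 st.py
python3 - <<'E'
from h import *
import pickle
m=vision.camera_model("wrist");pickle.dump(m,open("w7.pkl","wb"))
p,d=vision.camera("wrist"); cv2.imwrite("pics/w7.png",p[:,:,::-1])
p,d=vision.camera("top"); cv2.imwrite("pics/t7.png",cv2.resize(p[150:250,170:300,::-1],None,fx=6,fy=6,interpolation=cv2.INTER_CUBIC))
E
```

```text
t 17.03 pos [0.5348 0.0739 0.1999] zax [ 1.6e-03 -3.0e-04 -1.0e+00] barb 109.28 F [ 0.3 -1.4  2.4] M [-0.2  -0.03 -0.02] j [ 7.9 22.  -4.2 63.7 -0.  78.6] w 0.0273
```

View pics/w7.png

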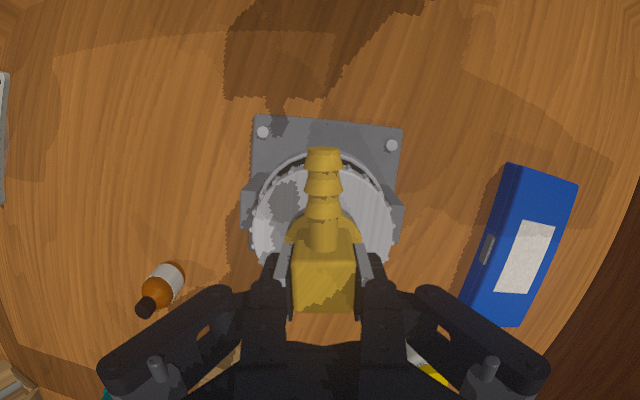

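View pics/t7.png

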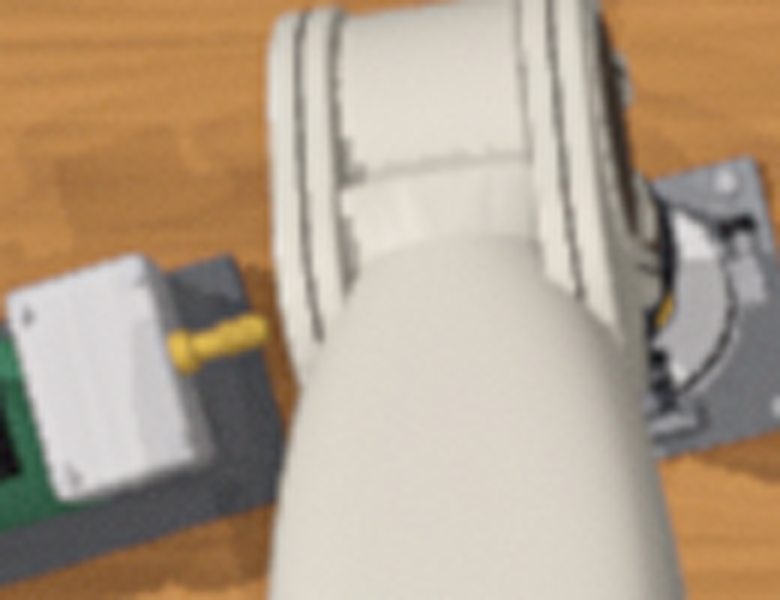

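Request:
drive_tool(steps=[0, 0, 0.0001, 0, 0, 3, 1, 0, 0, 0.0001, 0, 0, 3, 1, 0, 0, 0.0001, 0, 0, 3, 1, 0, 0, 0.0001, 0, 0, 3, 1, 0, 0, 0, 0, 0, 0.8, 1, 0, 0, 0, 0, 0, 0, 1])

```text
clock: 17.63
eef_pos: [0.5347, 0.074, 0.1994]
tool_rot: [0.998, 0.056, 0.001, 0.0]
ft_force: [0.3, -0.9, 3.7]
grip_width: 0.0273
```

```bash
python3 st.py
python3 - <<'E'
from h import *
p,d=vision.camera("wrist"); cv2.imwrite("pics/w8.png",cv2.resize(p[0:330,200:450,::-1],None,fx=1.8,fy=1.8))
p,d=vision.camera("scene"); cv2.imwrite("pics/s8.png",cv2.resize(p[120:260,320:520,::-1],None,fx=4,fy=4,interpolation=cv2.INTER_CUBIC))
E
```

```text
t 17.63 pos [0.5347 0.074  0.1994] zax [ 1.3e-03 -1.0e-04 -1.0e+00] barb 96.42 F [ 0.3 -0.9  3.7] M [-0.24  0.02 -0.  ] j [ 7.9 22.  -4.3 63.6 -0.  91.5] w 0.0273
```

View pics/w8.png

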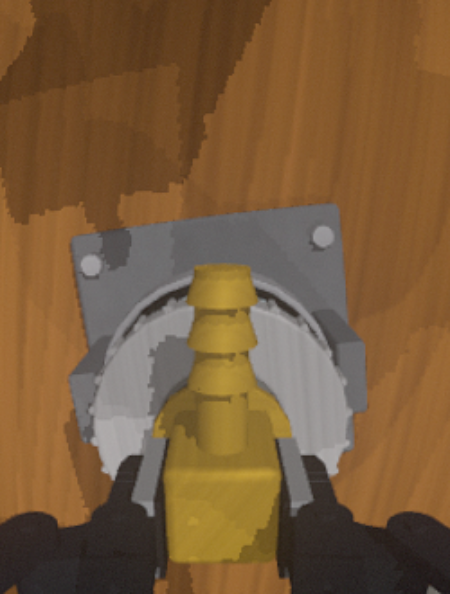

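View pics/s8.png

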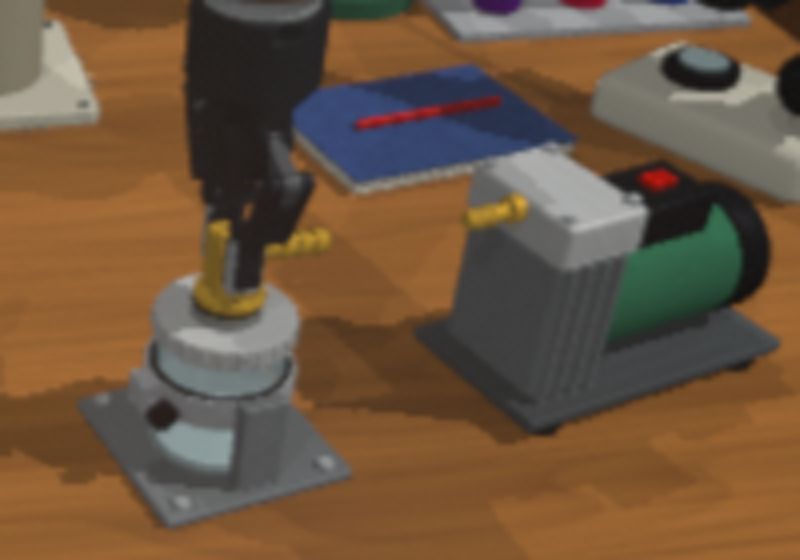

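Request:
drive_tool(steps=[0, 0, 0, 0, 0, 0.3, 1, 0, 0, -0.0008, 0, 0, 0, 1, 0, 0, 0, 0, 0, 0, 1])

```text
clock: 17.98
eef_pos: [0.5346, 0.0741, 0.1995]
tool_rot: [0.999, 0.052, 0.0, 0.0]
ft_force: [1.6, -0.7, 1.3]
grip_width: 0.0273
```

```bash
python3 st.py
```

```text
t 17.98 pos [0.5346 0.0741 0.1995] zax [ 7.e-04 -1.e-04 -1.e+00] barb 96.01 F [ 1.6 -0.7  1.3] M [-0.23 -0.45  0.04] j [ 7.9 22.  -4.3 63.7 -0.  91.9] w 0.0273
```

Request:
drive_tool(steps=[0, 0, -0.0004, 0, 0, 0, 1, 0, 0, 0, 0, 0, 0, 1, 0, 0, 0, 0, 0, 0, 0, 0, 0, 0, 0, 0, 0, -0.5, 0, 0, 0, 0, 0, 0, -1, 0, 0, 0, 0, 0, 0, -1, 0, 0, 0, 0, 0, 0, -1, 0, 0, 0, 0, 0, 0, -1])

```text
clock: 18.65
eef_pos: [0.5341, 0.0741, 0.2]
tool_rot: [0.999, 0.052, -0.0, -0.0]
ft_force: [0.5, -0.0, -0.2]
grip_width: 0.0855
```

```bash
python3 st.py
python3 - <<'E'
from h import *
import pickle
m=vision.camera_model("wrist");pickle.dump(m,open("w9.pkl","wb"))
p,d=vision.camera("wrist"); cv2.imwrite("pics/w9.png",cv2.resize(p[100:330,200:450,::-1],None,fx=2.5,fy=2.5))
E
```

```text
t 18.65 pos [0.5341 0.0741 0.2   ] zax [-4.e-04  1.e-04 -1.e+00] barb 95.98 F [ 0.5 -0.  -0.2] M [-0.02 -0.02  0.03] j [ 7.9 22.  -4.2 63.8  0.  91.9] w 0.0855
```

View pics/w9.png

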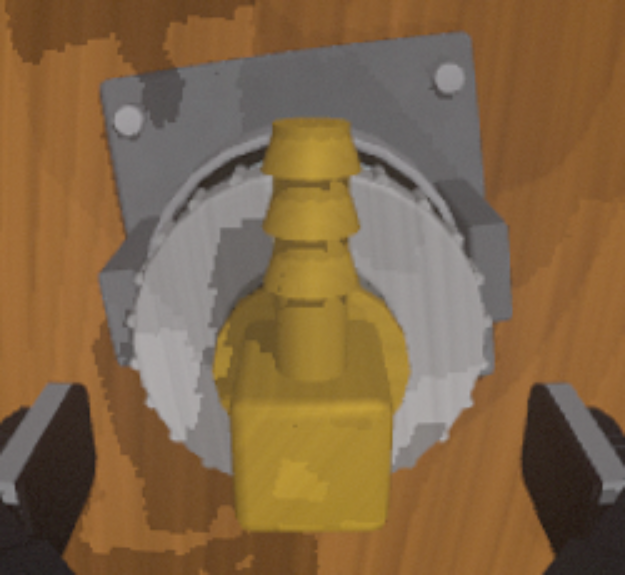

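Released and standing. Retract straight up, then aside for a clear view.

Request:
drive_tool(steps=[0, 0, -0.01, 0, 0, 0, -1, 0, 0, -0.02, 0, 0, 0, -1, 0, 0, -0.03, 0, 0, 0, -1, 0, 0, -0.03, 0, 0, 0, -1, 0, 0, -0.03, 0, 0, 0, -1, 0, 0, 0, 0, 0, 0, -1])

```text
clock: 19.2
eef_pos: [0.5366, 0.0744, 0.3278]
tool_rot: [0.999, 0.052, 0.006, -0.001]
ft_force: [0.6, -0.5, 1.0]
grip_width: 0.0854
```

Request:
drive_tool(steps=[0, 0.035, 0, 0, 0, 0, -1, 0, 0.035, 0, 0, 0, 0, -1, 0, 0.035, 0, 0, 0, 0, -1, 0, 0.035, 0, 0, 0, 0, -1, 0, 0.035, 0, 0, 0, 0, -1, 0, 0, 0, 0, 0, 0, -1, 0, 0, 0, 0, 0, 0, -1])

```text
clock: 19.78
eef_pos: [0.5523, -0.1019, 0.3201]
tool_rot: [0.999, 0.05, -0.0, -0.0]
ft_force: [-0.1, 0.2, 0.4]
grip_width: 0.0854
```

```bash
python3 st.py
python3 - <<'E'
from h import *
import pickle
m=vision.camera_model("wrist");pickle.dump(m,open("w10.pkl","wb"))
p,d=vision.camera("wrist"); cv2.imwrite("pics/w10.png",p[:,:,::-1])
p,d=vision.camera("top"); cv2.imwrite("pics/t10.png",cv2.resize(p[160:250,170:300,::-1],None,fx=6,fy=6,interpolation=cv2.INTER_CUBIC)); cv2.imwrite("pics/t10f.png",p[:,:,::-1])
E
```

```text
t 19.78 pos [ 0.5523 -0.1019  0.3201] zax [-0.e+00  3.e-04 -1.e+00] barb 95.75 F [-0.1  0.2  0.4] M [ 0.04 -0.03 -0.  ] j [-10.5  20.6  12.1  81.5   0.   73.8] w 0.0854
```

View pics/t10.png

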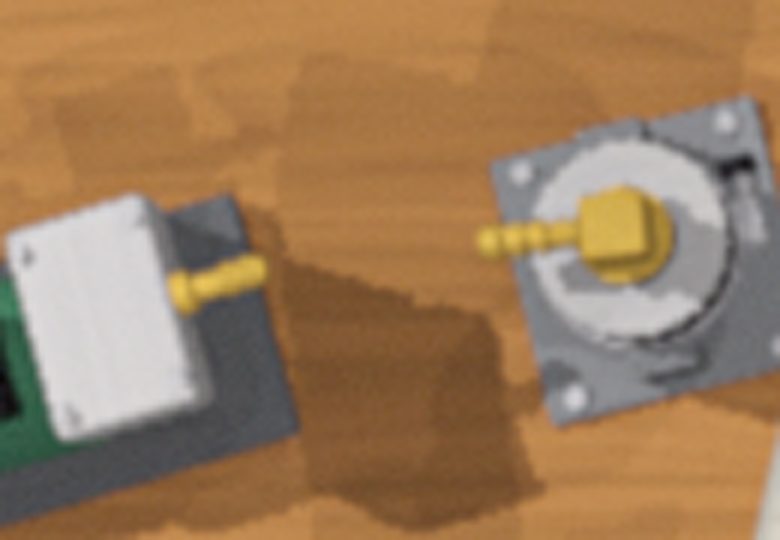

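View pics/w10.png

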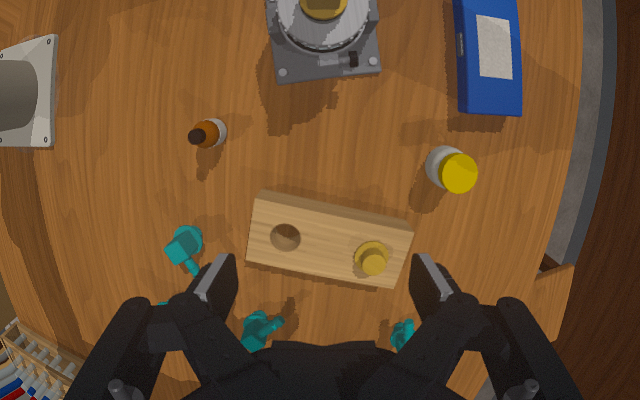

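```bash
python3 - <<'E'
from h import *
f=lambda x,y,z:deproj("top",170+x/6,160+y/6,z)
c=f(612,225,.1585);b=f(480,242,.1435);i=f(266,268,.143)
a=lambda v:np.degrees(np.arctan2(v[1],v[0]))
print(c,b,i,"barb",a(b-c),"from socket",a(b[:2]-[.5346,.074]),"inlet",a(i-c),a(i[:2]-[.5346,.074]))
a=cv2.imread("pics/t10f.png")
cv2.imwrite("pics/t10g.png",cv2.resize(a[185:215,205:290],None,fx=9,fy=9,interpolation=cv2.INTER_CUBIC))
E
```

```text
[0.5342304  0.07494994 0.1585    ] [0.52952158 0.13312087 0.1435    ] [0.51999287 0.22477351 0.143     ] barb 94.62788537694932 from socket 94.90959192366421 inlet 95.42843958420045 95.5336190565854
```

View pics/t10g.png

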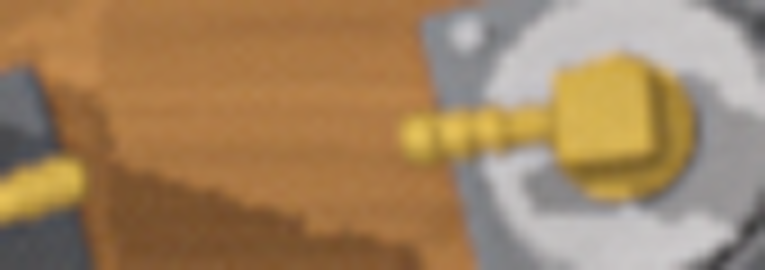

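```bash
python3 -c "
from workcell import job_done; print(job_done())"
```

```text
the job is handed in; nothing more can be done
None
```

The brass elbow is screwed into the jar lid and standing on its own, with the barb pointing at the pump inlet to within about 1°. I handed the job in at about 20 s, with the arm clear of everything.

- **Pick and entry:** I took the elbow from the block and lowered it into the socket with the barb about 186° counterclockwise of the port's y. Sideways contact showed the mouth about 1–2 mm further in +y than I had measured, so I shifted over. The lugs landed with the flange about 4 mm over the seal.
- **Thread:** I turned clockwise only, under a light push. The height followed the 14 mm lead, and a gentle pull at barb heading 217° in the world frame showed the lugs were caught under the ridges. Force readings at my checks stayed within about 12 N.
- **Tightening:** The flange met the seal about 40–45° before the final heading. From there it went down about 1.2 mm more, to a heading of 96.0°, which I approached from one side. The sensed turning moment stayed near zero, so the tightness rests on the height and force readings and on the heading holding after release.
- **Last checks:** After release, the top camera put the barb at about 94.6–94.9° and the inlet at about 95.4–95.5°. An earlier estimate of the inlet, from three views, was 95.9–96.7°, so the spread is about 1°. In the last pictures the plug, oil bottle, specimen cup and slide box appear undisturbed.

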